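Lock the board holder and hold its sprung jaw open at the width mark

TASK

Get the circuit-board holder ready to take a board: first turn the lever of its lock collar round until the lever lies over the dark locked mark on the tongue that sticks out of the holder's head. Only then pull the sprung jaw's telescoping rod out by the jaw's upright grip, against the spring until the jaw's side pointer is level with the fin of the metal clip on the scale rail, and finish while still holding it there in the gripper: do not let go. Leave the other things on the bench where they are.

Things in the scene. Friction and masses are not known exactly. Their poses are not given: they have to be found in the camera images.
- board_holder: board holder bolted to the bench. Origin on the table under the rod's line; y axis is the way the rod pulls out (to the robot's left, give or take 0.45 rad), z up. In its frame (mm): base plate x -60..60, y -135..175, 12 thick; head block at y -90; 28 mm tube from there to y 30, at z 60; fixed jaw 50 wide at y 18..30, top z 78; scale rail along y at x 50, top z 60
- collar_axis (a point): point on the lock collar's upright turning axis, 122 mm above the table, the height to grip the pin. The collar is 56 mm wide, its top at z 109 mm, on the head block
- collar_pin (a point): point on the upright round metal pin at the end of the collar's lever: 14 mm diameter, 60 mm from the collar's axis, free above the lever from z 100 to z 140 mm; this point is at z 122 mm, where to grip it. The pin may turn in the grip. The lever is 12 mm wide, its top at z 100 mm
- lock_collar (a joint): angle of the lock collar, rad: at 0 the lever points along the holder's -x; grows anticlockwise seen from above (towards the holder's -y). The locked mark is at 1.20: a dark line on a 16 mm wide tongue below the lever, reaching 95 mm from the axis. Stops at 0 and 1.60, so it can be overshot. Light friction (2 N at the pin); stays where left
- jaw_grip (a point): centre of the sprung jaw's upright square metal grip, 14 x 14 mm, square to the holder's axes, standing free from z 75 to z 130 mm; this point is at z 108 mm. With the jaw home the fixed jaw stands 15 mm from the moving jaw, but both are lower (78 and 75 mm), so fingers fit on any side of the grip above z 80 mm
- jaw_pointer (a point): tip of the small pointer that sticks out of the moving jaw towards the scale rail (holder's +x), 36 mm from the rod's line, same y as the grip
- sprung_jaw (a joint): how far the rod is pulled out, m: 0 home, stop at 0.11, along the holder's +y. The inner spring draws it home with about 4 N at 0 rising by 0.9 N per 10 mm; it springs back if let go
- width_marker: metal clip fixed on the scale rail, 24 x 12 mm, 20 mm high with a thin upright fin across it at its middle: the length mark. Origin at the underside, under the fin; axes as the holder's. The mark lies 50 to 90 mm beyond the home position of the jaw pointer along the holder's +y
- capacitor: loose blue capacitor can standing on end, 36 mm diameter, 60 mm high, near the holder on the robot's side; leave alone; origin at its underside
- solder_reel: loose white and metal reel lying flat, 60 mm diameter, 34 mm high, on the holder's far side; leave alone; origin at its underside
- screwdriver: loose screwdriver lying on the table on the robot's side of the holder; leave alone
- circuit_board: loose green circuit board 110 x 150 mm, parts up to about 30 mm high, beyond the holder; leave alone; origin at its underside
- chip_tube: loose clear chip tube 300 mm long, 18 mm wide, 11 mm high, to the robot's left; leave alone; origin at its underside
- screw_jar: loose amber jar 52 mm diameter, 60 mm high, to the robot's right; leave alone; origin at its underside

How it is judged:
By the outcome, as a careful person would: the job done as asked, in the order asked, and still so for the second after the job is handed in, while the arm keeps its last pose, push and grip.
It also fails if it takes over 42 s, if anything falls off the work surface, if the arm or the gripper's body presses on something with over 40 N, if the wrist force passes 120 N, or if a joint passes its speed limit or range.

ROBOT

A 6-joint arm with a two-finger parallel gripper is mounted at the origin on the work surface. World frame = base frame: x ahead of the robot, y to its left, z up, the work surface at z = 0. Lengths are in mm, angles in rad, forces in N, time in s.
With the tool pointing down it reaches from about 300 to 775 mm from the base axis. Payload 14.6 kg.
Tool frame: the origin (TCP) lies on the mounting face of the last link; the fingertips stand 199 mm ahead of it and the grasp point (between the pads) lies 180 mm ahead of it; z points along the fingers, y is the line along which they close (so a half turn about z gives the same grasp; the last joint's range is limited). The gripper opens to 94 mm and grips with 3 to 60 N. Pads are 16 mm wide; open, the fingers measure 119 mm over their backs; the gripper's body (75 mm by 177 mm) begins 78 mm behind the grasp point.
Start: joints at [1.16, 0.3, 1.521, -0, 1.321, -0.067], TCP at [185.384, 517.806, 404.646] pointing down, gripper open.
Joint ranges: [-3.03, 3.03], [-0.79, 2.21], [0.23, 2.52], [-1.04, 4.18], [0, 3.07], [-2.55, 2.55]. Speed limits (rad/s): [2.22, 2.22, 2.57, 3.14, 3.14, 3.14].

INTERFACE

Orientations are given as [roll, pitch, yaw] about the fixed x, y, z axes, in that order (R = Rz(yaw) Ry(pitch) Rx(roll)).
In Python, from cell import manip gives the robot as it stands. The module is installed in compiled form; this text tells all that it offers.
- The arm moves only by the shell command python3 -m creep 'ROWS' [FORCE]. ROWS is a JSON object of lists of equal length, an entry for each row: "slide": the shift along the world's x, y, z in cm, a list of three; "turn": the turn about the world's z in rad; "claw": the opening, from 0 (shut) to 1 (fully open). A call has 1 to 8 rows; each row shifts and turns the commanded pose from where the row before left it; what a row does not reach is not made up. A row lasts 1/8 s, in which the tool goes at most 62.5 mm and 10.7 degrees, less where a joint would pass 70% of its speed; a pose out of reach is approached as far as the arm can. A call with a gripper value outside its range is refused whole. The fingers move at their own pace and stop on an object; FORCE is the grip in N (left out, the last holds). Time passes only in rows, so rows that do not move let the fingers close. It gives the time, the measured TCP pose, the force, the opening and the grip force at its end, in the units of the state.
- manip.read_state(): the state, without advancing time (a new reading comes with each control period).
- manip.camera(name): name is "scene" or "side" or "wrist"; returns (picture, depth): 400x640x3 uint8, red, green, blue; 400x640 float32, mm along the optical axis (not along the pixel's ray), 0 where there is no reading.
- manip.calibration(name): a dict with "intrinsics" (3x3 intrinsics, pixels), "k1" (the pictures are not rectified: a ray, as slopes to the right and down, at radius r is drawn at 1 + k1 r^2 times it, then the intrinsics apply), "pose" (4x4, takes a point from camera to world coordinates). Camera axes: x right, y up, looking along -z (the intrinsics and any distortion apply to the point x, -y, -z); pixel columns grow to the right and rows downward; lengths in mm; the calibration is good to about 2 mm. A picture is of the moment at which its call begins: read the wrist's pose just before it. calibration takes no time and is no camera call; for the wrist camera it gives the pose at the moment of the call.
- manip.sign_off(): hands the job in; it is judged then, once.
Trained networks look in the newest picture that a camera, given by its name, has taken for a name from the list of things; names that differ only in an ending like _2 or _b are one class to them, and where a whole thing is asked for, a point or a joint stands for the part that bears it (a point fixed in the world has none). Each returns a list of dicts, best first, with "score" (0 to 1); they miss things now and then, are a little off and sometimes report something else, mostly with a low value. They report only what shows in the picture. A call takes as long as a camera call.
- manip.cut_out(query, camera): "mask" (400x640 bool, what is visible of it) and "position" ([column, row] in pixels, amid what is visible of it).
The state is a dict: "clock": time; "joints": joint angles; "qd": joint speeds; "effort": joint torques, N m; "eef_pos": TCP position; "eef_rot": TCP orientation; "wrist_force": force on the tool from outside, world axes, zero at the start; "moment": the same for the moment, N m; "finger_gap": finger opening in mm; "finger_force": force on a finger pad.
Only numpy, scipy, OpenCV 4.12 (cv2) and the standard library are available. Lean on these libraries where they do the work, as an engineer would, in place of code of your own. Each camera call takes 0.05 s, during which the arm holds its last target. There are 200 camera calls.

## Working session

There is one attempt and no reset: what is moved stays moved. The work goes in short steps, Python scripts to look and compute and a shell command to move; the robot and the scene stay as the last step left them, time stands still between calls to the robot, and variables do not carry over. Pictures are saved under pics/ and viewed, at most 10 in all, crops included, and the job is handed in when it is done.

```bash
mkdir -p pics; cat > h.py <<'E'
import numpy as np, cv2
from cell import manip
def snap(n):
    cal=manip.calibration(n); im,d=manip.camera(n); return im,d,cal
def world(px,dep,cal):
    K=np.array(cal["intrinsics"]);px=np.atleast_2d(np.float64(px))
    s=cv2.undistortPoints(px[:,None],K,np.array([cal["k1"],0,0,0.]))[:,0]
    z=np.ravel(dep); c=np.c_[s[:,0]*z,-s[:,1]*z,-z,np.ones(len(z))]
    return (c@np.array(cal["pose"]).T)[:,:3]
def masked(m,d,cal):
    r,c=np.nonzero(m&(d>0)); return world(np.c_[c,r],d[r,c],cal)
E
python3 - <<'E'
from h import *
for n in ["scene","side"]:
    im,d,cal=snap(n); cv2.imwrite(f"pics/{n}0.png",im[...,::-1])
    print(n,np.round(cal["pose"],2).tolist())
    for q in ["board_holder","collar_pin","lock_collar","jaw_grip","jaw_pointer","width_marker","capacitor","solder_reel"]:
        for o in manip.cut_out(q,n)[:2]:
            P=masked(o["mask"],d,cal)
            if len(P): print(q,round(o["score"],2),np.round(o["position"]),len(P),np.median(P,0).round(),np.percentile(P,3,axis=0).round(),np.percentile(P,97,axis=0).round())
print(manip.read_state())
E
```

```text
scene [[0.67, -0.47, 0.58, 1320.1], [0.75, 0.44, -0.5, -627.32], [-0.02, 0.76, 0.65, 944.51], [0.0, 0.0, 0.0, 1.0]]
board_holder 0.93 [314. 212.] 3805 [565.  24.  29.] [475. -88.   2.] [618. 214. 111.]
collar_pin 0.82 [290. 208.] 490 [562. -48. 103.] [426. -64.   2.] [593.  35. 138.]
lock_collar 0.82 [293. 209.] 445 [564. -49. 104.] [507. -64.  89.] [593. -14. 138.]
lock_collar 0.72 [252. 236.] 253 [ 498. -143.   23.] [ 442. -153.   13.] [ 541. -130.   28.]
jaw_grip 0.56 [313. 215.] 3639 [565.  18.  34.] [480. -88.   7.] [618. 209. 111.]
jaw_grip 0.54 [291. 210.] 407 [564. -49. 104.] [510. -64.  92.] [593. -15. 135.]
jaw_pointer 0.53 [323. 189.] 227 [536.  98.  77.] [512.  89.  44.] [557. 110. 131.]
capacitor 0.56 [298. 185.] 223 [426.  94.  44.] [402.  83.   7.] [434. 114.  64.]
solder_reel 0.84 [340. 240.] 447 [680.  14.  34.] [650.  -6.   1.] [702.  46.  38.]
side [[1.0, 0.04, -0.07, 481.56], [-0.08, 0.64, -0.76, -765.42], [0.02, 0.76, 0.64, 742.64], [0.0, 0.0, 0.0, 1.0]]
board_holder 0.98 [316. 205.] 3544 [543. -16.  30.] [469. -91.   4.] [616. 209. 112.]
collar_pin 0.97 [324. 20
[... 699 characters left out ...]
.   2.] [700.  44.  36.]
{'clock': 0.9, 'joints': array([ 1.16039341e+00,  2.99907125e-01,  1.52104435e+00,  9.05001624e-06,
        1.32069477e+00, -6.65582993e-02]), 'qd': array([ 0.00080647, -0.00060599,  0.00033659,  0.00108395,  0.00077472,
       -0.00077269]), 'effort': array([ 4.39854114e-05, -5.31682599e+01, -3.52883542e+01,  7.08602183e-02,
        2.15766148e-02, -2.24992027e-05]), 'eef_pos': array([185.3840391 , 517.7979215 , 404.62289056]), 'eef_rot': array([-3.14153976e+00, -1.23135092e-05,  2.79774580e+00]), 'wrist_force': array([0.40268407, 0.08977407, 0.52572649]), 'moment': array([-0.00560858,  0.04244522, -0.00403459]), 'finger_force': 0.0, 'finger_gap': 93.95109323111849}
```

View pics/scene0.png

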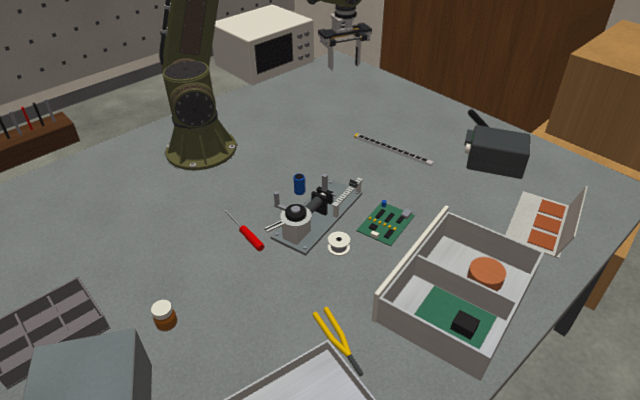

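View pics/side0.png

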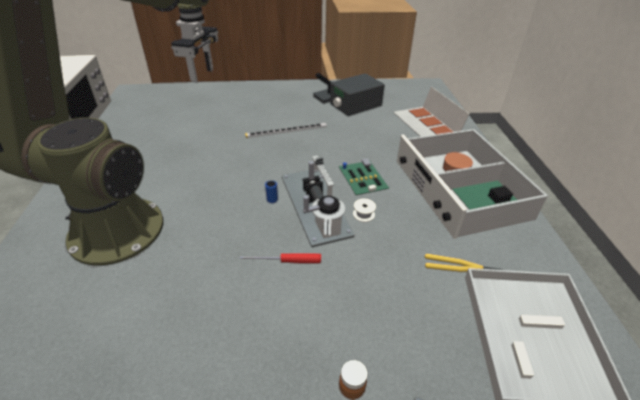

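The holder spans about (290,210) to (350,185) in the scene picture. The lever points towards the robot, with the pin at (277,200). The grip is at (325,182) and the clip at about (355,185). Next I'll take the wrist camera over it.

```bash
python3 -m creep '{"slide":[[3,-5,0],[3,-5,0],[3,-5,0],[3,-5,0],[3,-5,0],[3,-5,0],[3,-5,0],[3,-5,0]],"turn":[0,0,0,0,0,0,0,0],"claw":[1,1,1,1,1,1,1,1]}' 20
python3 -m creep '{"slide":[[3,-5,0],[0,-1,0],[0,0,0]],"turn":[0,0,0],"claw":[0.6,0.6,0.6]}'
python3 - <<'E'
from h import *
n="wrist"
im,d,cal=snap(n); cv2.imwrite(f"pics/{n}1.png",im[...,::-1]); np.savez("w1",im=im,d=d,pose=cal["pose"])
print(n,np.round(cal["pose"],2).tolist())
for q in ["board_holder","collar_pin","lock_collar","jaw_grip","jaw_pointer","sprung_jaw","width_marker","capacitor"]:
  for o in manip.cut_out(q,n)[:2]:
    P=masked(o["mask"],d,cal)
    if len(P): print(q,round(o["score"],2),np.round(o["position"]),len(P),np.median(P,0).round(),np.percentile(P,3,axis=0).round(),np.percentile(P,97,axis=0).round())
E
```

```text
clock: 1.9
eef_pos: [426.0, 116.0, 405.0]
eef_rot: [3.141, 0.001, 2.798]
wrist_force: [1.0, 0.7, -0.2]
finger_gap: 93.9
finger_force: 0.0
clock: 2.28
eef_pos: [455.2, 57.7, 404.6]
eef_rot: [3.142, -0.0, 2.797]
wrist_force: [1.1, 0.7, -1.0]
finger_gap: 67.5
finger_force: 0.0
wrist [[0.34, -0.9, -0.26, 378.35], [0.94, 0.32, 0.1, 85.38], [-0.0, -0.28, 0.96, 384.1], [0.0, 0.0, 0.0, 1.0]]
board_holder 0.62 [370. 229.] 25675 [532.  89.  12.] [462. -39.  10.] [592. 217. 102.]
collar_pin 0.82 [272. 323.] 1667 [551. -28. 102.] [533. -56.  88.] [569.  -8. 109.]
lock_collar 0.68 [271. 326.] 1651 [551. -29. 102.] [535. -55.  88.] [569.  -9. 108.]
jaw_grip 0.66 [377. 238.] 678 [515.  93.  68.] [507.  81.  39.] [541. 107.  75.]
jaw_pointer 0.65 [379. 236.] 614 [514.  94.  68.] [507.  81.  41.] [539. 106.  75.]
sprung_jaw 0.82 [379. 235.] 704 [515.  94.  67.] [506.  81.  12.] [539. 108.  76.]
width_marker 0.78 [480. 246.] 366 [558. 188.  70.] [549. 182.  62.] [572. 195.  80.]
capacitor 0.86 [354. 136.] 1275 [416. 101.  60.] [400.  86.   4.] [433. 117.  62.]
```

View pics/wrist1.png

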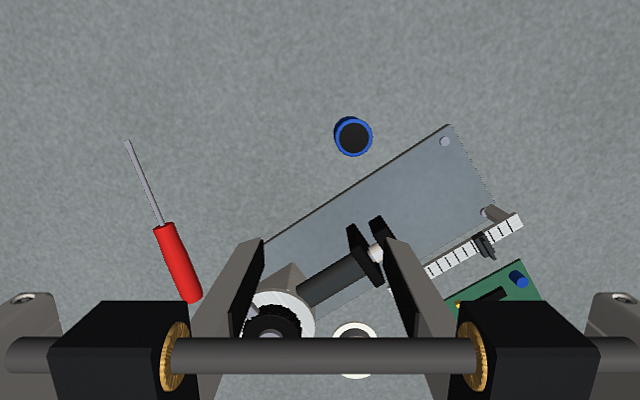

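The view shows the jaws at (375,240), the clip fin at (485,245) and the collar at (275,315). The fingers hide the lever and the grip, so I'll back off and open them.

```bash
python3 -m creep '{"slide":[[-5,-1,2],[-5,0,2],[0,0,0]],"turn":[0,0,0],"claw":[1,1,1]}'
cat > look.py <<'E'
from h import *
import sys
n="wrist"
im,d,cal=snap(n); cv2.imwrite(f"pics/{sys.argv[1]}.png",im[...,::-1]); np.savez(sys.argv[1],im=im,d=d,pose=cal["pose"])
r,c=np.nonzero(d>0); P=world(np.c_[c,r],d[r,c],cal)
roi=(P[:,0]>430)&(P[:,0]<640)&(P[:,1]>-130)&(P[:,1]<250); P=P[roi]
pl=P[(P[:,2]>8)&(P[:,2]<16)]
R=cv2.minAreaRect(np.float32(pl[:,:2])); print("plate",R,len(pl))
for lo,hi,nm in [(79,97,'lev?'),(112,138,'>112')]:
    Q=P[(P[:,2]>lo)&(P[:,2]<hi)]
    if len(Q)>10:
        g=np.unique(np.round(Q[:,:2]/12).astype(int),axis=0,return_counts=True)
        print(nm,[(tuple((a*12).tolist()),int(k)) for a,k in zip(*g) if k>6][:30])
for q in ["board_holder","collar_pin","lock_collar","jaw_grip","jaw_pointer","width_marker"]:
  for o in manip.cut_out(q,n)[:1]:
    Q=masked(o["mask"],d,cal)
    if len(Q): print(q,round(o["score"],2),np.round(o["position"]),len(Q),np.median(Q,0).round(),np.percentile(Q,3,axis=0).round(),np.percentile(Q,97,axis=0).round())
E
python3 look.py w2
```

```text
clock: 3.1
eef_pos: [353.4, 47.9, 446.5]
eef_rot: [3.14, 0.004, 2.798]
wrist_force: [0.4, -0.1, -0.2]
finger_gap: 82.9
finger_force: 0.0
plate ((534.3843994140625, 50.60606384277344), (144.04917907714844, 358.4172058105469), 6.816042423248291) 10171
lev? [((504, -48), 16), ((528, 96), 37), ((552, -132), 30), ((552, -120), 91), ((552, -108), 69), ((552, -96), 32), ((564, -132), 14), ((564, -120), 38), ((564, -108), 50), ((564, -96), 66), ((564, -84), 63), ((564, -72), 45), ((576, -72), 40), ((588, -72), 15), ((588, -12), 31), ((588, 0), 22), ((600, -24), 9), ((600, -12), 46)]
>112 [((528, 96), 50)]
board_holder 0.9 [380. 286.] 16497 [531.  68.  12.] [460. -86.   9.] [581. 218. 104.]
collar_pin 0.62 [318. 381.] 1018 [570. -37. 103.] [555. -61. 101.] [592. -13. 109.]
lock_collar 0.59 [314. 386.] 1067 [571. -38. 103.] [554. -62. 101.] [592. -12. 110.]
jaw_grip 0.98 [402. 303.] 488 [526.  92.  69.] [508.  81.  40.] [541.  97. 127.]
jaw_pointer 0.59 [405. 303.] 462 [526.  93.  69.] [508.  82.  43.] [539.  97. 128.]
width_marker 0.63 [489. 297.] 125 [551. 187.  69.] [548. 181.  60.] [557. 193.  78.]
```

View pics/w2.png

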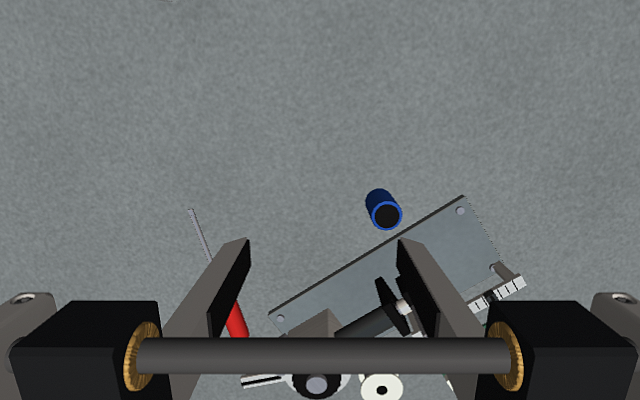

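The holder moved down in the picture, so the camera looks along +x. I'll move the tool to +x so that the holder lies in the clear upper half.

```bash
python3 -m creep '{"slide":[[6,0,0],[6,0,0],[6,0,0],[6,0,0],[2,0,0],[0,0,0]],"turn":[0,0,0,0,0,0],"claw":[1,1,1,1,1,1]}'
python3 look.py w3
```

```text
clock: 4.2
eef_pos: [616.5, 47.7, 442.6]
eef_rot: [-3.141, -0.003, 2.798]
wrist_force: [-1.7, -0.3, 0.2]
finger_gap: 94.1
finger_force: 0.0
plate ((534.056884765625, 60.03446960449219), (379.94647216796875, 206.5290069580078), 89.10679626464844) 18466
lev? [((504, -48), 13), ((516, -48), 26), ((528, -48), 34), ((528, -36), 117), ((528, -24), 84), ((528, -12), 22), ((528, 96), 9), ((540, -72), 30), ((540, -60), 96), ((540, -36), 77), ((540, -24), 131), ((540, -12), 150), ((540, 0), 33), ((540, 96), 9), ((552, -132), 37), ((552, -120), 103), ((552, -108), 93), ((552, -96), 73), ((552, -84), 56), ((552, -72), 98), ((552, -60), 14), ((552, -12), 140), ((552, 0), 121), ((552, 192), 20), ((564, -132), 20), ((564, -120), 83), ((564, -108), 98), ((564, -96), 117), ((564, -84), 135), ((564, -72), 78)]
>112 [((504, -48), 79), ((516, -60), 11), ((516, -48), 126), ((528, 96), 109), ((528, 108), 101), ((540, 96), 65), ((540, 108), 53)]
board_holder 0.77 [314. 105.] 32014 [541.  68.  12.] [473. -77.  10.] [605. 213. 109.]
lock_collar 0.56 [218. 164.] 3966 [558. -41. 103.] [507. -60.  90.] [591. -10. 139.]
jaw_grip 0.59 [341.  89.] 1464 [534.  99.  74.] [510.  82.  12.] [560. 113. 130.]
jaw_pointer 0.7 [346.  90.] 1376 [534.  99.  74.] [510.  83.  60.] [559. 112. 130.]
width_marker 0.67 [440.  84.] 409 [561. 187.  70.] [549. 182.  59.] [573. 197.  80.]
```

View pics/w3.png

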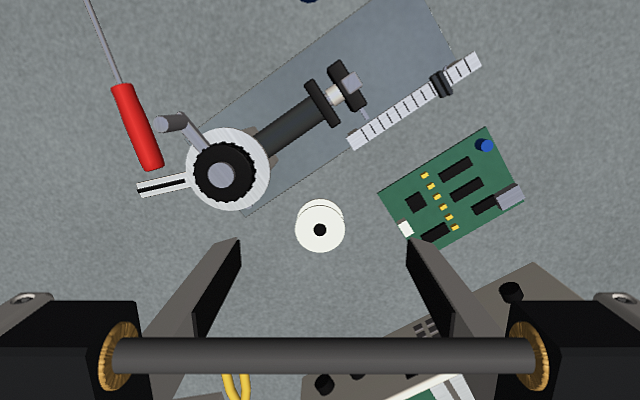

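Clear view: pin top at (165,125), collar centre at (222,175), tongue with its dark line at (165,185), grip at (350,82), pointer at (367,115), fin at (440,84). Now I'll measure these.

```bash
cat > m3.py <<'E'
from h import *
f=np.load("w3.npz"); im,d=f["im"],f["d"]; cal=manip.calibration("wrist"); cal["pose"]=f["pose"]
v,u=np.mgrid[:400,:640]; P=world(np.c_[u.ravel(),v.ravel()],d.ravel(),cal).reshape(400,640,3); Z=P[...,2]
g=im.astype(int).mean(2)
def box(c0,c1,r0,r1,lo,hi):
    m=np.zeros((400,640),bool); m[r0:r1,c0:c1]=1; m&=(Z>lo)&(Z<hi)&(d>0); return P[m]
# collar white top circle
for lo,hi in [(97,105),(105,112)]:
    Q=box(170,285,115,225,lo,hi); (c,r)=cv2.minEnclosingCircle(np.float32(Q[:,:2])); print("collar",lo,len(Q),c,r,Q[:,2].mean())
Q=box(145,200,100,145,137,143); print("pin top",Q.mean(0).round(1),len(Q),cv2.minEnclosingCircle(np.float32(Q[:,:2])))
Q=box(325,380,55,120,126,134); print("grip top",Q.mean(0).round(1),len(Q),cv2.minAreaRect(np.float32(Q[:,:2])))
# tongue
Q=box(130,188,160,205,60,97); print("tongue z",np.percentile(Q[:,2],[5,50,95]).round(),len(Q))
zt=np.median(Q[:,2]); m=np.zeros((400,640),bool); m[160:205,130:188]=1; m&=abs(Z-zt)<5
T=P[m]; L=P[m&(g<90)]; 
for n,q in (("tongue",T),("line",L)):
    mu=q[:,:2].mean(0); w=np.linalg.svd(q[:,:2]-mu,full_matrices=False)[2][0]; print(n,len(q),mu.round(1),np.arctan2(*w[::-1]))
Q=box(345,490,45,155,56,63); R=cv2.minAreaRect(np.float32(Q[:,:2]));print("rail",R,len(Q))
Q=box(425,460,60,100,66,90); print("clip hi",[(z,Q[Q[:,2]>z].mean(0).round(1).tolist(),(Q[:,2]>z).sum()) for z in (66,72,76)])
Q=box(355,385,100,130,40,75); print("pointer",len(Q)); print(Q[::4].round(0).tolist()[:25])
m=(Z>9)&(Z<15)&(P[...,0]<640)&(P[...,0]>440)&(P[...,1]>-120)&(P[...,1]<230); m[210:]=0
m[:, :150]=0
m=cv2.morphologyEx(m.astype(np.uint8),cv2.MORPH_OPEN,np.ones((5,5)))>0
Q=P[m]; print("plate",cv2.minAreaRect(np.float32(Q[:,:2])))
c=im[20:240,100:500]; cv2.imwrite("pics/w3c.png",cv2.resize(c,None,fx=2,fy=2,interpolation=2)[...,::-1])
E
python3 m3.py
```

```text
collar 97 2626 (550.406494140625, -38.42433547973633) 45.99797058105469 101.85051652153975
collar 105 592 (542.166015625, -41.32469940185547) 37.75027084350586 108.4734321533097
pin top [510.3 -53.4 139.2] 237 ((509.9532470703125, -53.81135559082031), 7.228846549987793)
grip top [532.  102.  129.1] 309 ((532.0518798828125, 102.1345443725586), (13.970608711242676, 13.963414192199707), 14.692380905151367)
tongue z [83. 85. 87.] 848
tongue 846 [ 558.6 -103.2] -1.6302868860077195
line 196 [ 558.5 -105.8] -1.6959852548970005
rail ((555.59814453125, 157.37948608398438), (47.01127243041992, 150.26516723632812), 12.806642532348633) 2264
clip hi [(66, [560.6, 188.0, 72.8], np.int64(354)), (72, [560.5, 189.1, 77.8], np.int64(149)), (76, [560.8, 189.4, 78.9], np.int64(115))]
pointer 407
[[547.0, 105.0, 74.0], [548.0, 109.0, 73.0], [550.0, 112.0, 74.0], [548.0, 106.0, 75.0], [549.0, 109.0, 74.0], [551.0, 115.0, 75.0], [550.0, 107.0, 74.0], [551.0, 112.0, 73.0], [553.0, 116.0, 73.0], [551.0, 109.0, 74.0], [551.0, 105.0, 74.0], [552.0, 109.0, 74.0], [554.0, 113.0, 74.0], [552.0, 105.0, 74.0], [554.0, 112.0, 73.0], [553.0, 105.0, 75.0], [554.0, 109.0, 74.0], [553.0, 103.0, 75.0], [555.0, 108.0, 73.0], [555.0, 105.0, 74.0], [556.0, 108.0, 73.0], [556.0, 104.0, 74.0], [557.0, 108.0, 74.0], [556.0, 102.0, 75.0], [558.0, 108.0, 73.0]]
plate ((538.3558349609375, 77.6201400756836), (120.16947937011719, 293.2255859375), 14.399807929992676)
```

View pics/w3c.png

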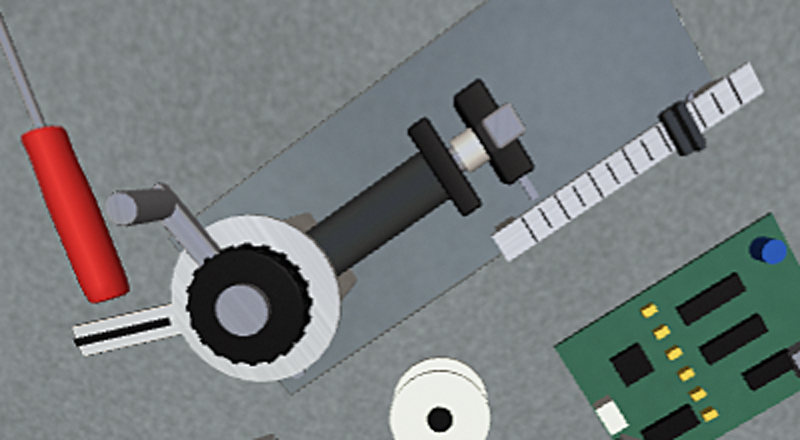

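```bash
python3 -m creep '{"slide":[[-1.5,-1.5,-1],[-1.5,-1.5,-1],[-1.5,-1.5,-1],[-1.5,-1.5,-1],[-1.5,-1.5,-1],[-1.5,-1.3,-1],[-1.65,-1.3,-1],[0,0,0]],"turn":[-0.18,-0.18,-0.18,-0.18,-0.18,-0.18,-0.18,-0.18],"claw":[0.5,0.5,0.5,0.5,0.5,0.5,0.5,0.5]}' 20
python3 -m creep '{"slide":[[0,0,0],[0,0,0],[0,0,0],[0,0,0],[0,0,0],[0,0,0],[0,0,0]],"turn":[-0.18,-0.18,-0.18,-0.18,-0.18,-0.17,0],"claw":[0.5,0.5,0.5,0.5,0.5,0.5,0.5]}'
python3 - <<'E'
from h import *
s=manip.read_state(); print(s["joints"].round(2),s["eef_pos"],s["eef_rot"])
im,d,cal=snap("wrist"); cv2.imwrite("pics/w4.png",im[...,::-1]); np.savez("w4",im=im,d=d,pose=cal["pose"])
r,c=np.nonzero(d>0); P=world(np.c_[c,r],d[r,c],cal)
for n,lo,hi,x,y in [("pin",136,143,510,-53),("grip",126,133,532,102)]:
    Q=P[(P[:,2]>lo)&(P[:,2]<hi)&(np.hypot(P[:,0]-x,P[:,1]-y)<16)]; print(n,len(Q),Q.mean(0).round(1) if len(Q) else "")
E
```

```text
clock: 5.55
eef_pos: [507.8, -53.8, 374.5]
eef_rot: [-3.141, 0.0, 1.351]
wrist_force: [-0.4, 0.4, 0.4]
finger_gap: 47.0
finger_force: 0.0
clock: 6.42
eef_pos: [508.6, -53.1, 375.0]
eef_rot: [3.141, -0.001, 0.289]
wrist_force: [0.6, -0.3, -0.5]
finger_gap: 47.0
finger_force: 0.0
[-0.18  0.24  1.67  0.    1.23  1.11] [508.59787995 -53.14077043 374.97600636] [ 3.14132683e+00 -5.49809256e-04  2.88861846e-01]
pin 322 [511.1 -54.4 139.1]
grip 506 [532.7 101.  128.9]
```

View pics/w4.png

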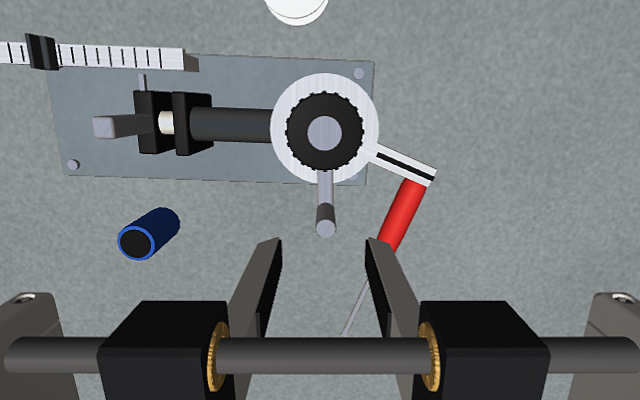

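From this side the lever, pin (325,228), collar (325,130) and tongue line (405,168) are all clear. I'll refine the axis and line from this frame.

```bash
python3 - <<'E'
from h import *
f=np.load("w4.npz"); im,d=f["im"],f["d"]; cal=manip.calibration("wrist"); cal["pose"]=f["pose"]
v,u=np.mgrid[:400,:640]; P=world(np.c_[u.ravel(),v.ravel()],d.ravel(),cal).reshape(400,640,3); Z=P[...,2]
g=im.astype(int).mean(2)
m=(g<70)&(np.hypot(u-325,v-131)<48)&(Z>95); n,l,s,c=cv2.connectedComponentsWithStats(m.astype(np.uint8))
k=1+s[1:,4].argmax(); cn=cv2.findContours((l==k).astype(np.uint8),cv2.RETR_EXTERNAL,2)[0][0]
print("black z",np.percentile(Z[l==k],[5,50,95]).round())
e=cv2.fitEllipse(cv2.convexHull(cn)); print(e, world(e[0],np.median(d[l==k]),cal).round(1))
m=(g>150)&(np.hypot(u-325,v-128)<60)&(Z>80)&(Z<115); print("white z",np.percentile(Z[m],[5,50,95]).round()); 
cn=np.argwhere(m)[:,::-1]; cn=cn[cn[:,1]<140]; h=cv2.convexHull(cn.astype(np.int32)); h=h[h[:,0,1]<135]; e=cv2.fitEllipse(h); print(e,world(e[0],np.median(d[m]),cal).round(1))
m=(u>375)&(u<432)&(v>145)&(v<185)&(Z>78)&(Z<92)
for q in (P[m],P[m&(g<90)]):
    mu=q[:,:2].mean(0); w=np.linalg.svd(q[:,:2]-mu,full_matrices=False)[2][0]; print(len(q),mu.round(1),np.arctan2(*w[::-1]).round(3),q[:,2].mean().round(1))
m=(v<200)&(u<380)&(Z>9)&(Z<15)&(u>45)&(v>50); m=cv2.morphologyEx(m.astype(np.uint8),cv2.MORPH_OPEN,np.ones((5,5)))>0
print("plate",cv2.minAreaRect(np.float32(P[m][:,:2])))
E
```

```text
black z [101. 102. 104.]
((324.07305908203125, 130.9575653076172), (78.20108795166016, 80.2962646484375), 174.1648712158203) [[568.5 -36.3 102.7]]
white z [ 83.  85. 109.]
((324.44976806640625, 127.97689819335938), (108.67376708984375, 110.74835968017578), 2.973397970199585) [[569.7 -36.2  89. ]]
1216 [ 559.7 -104.5] -1.719 84.8
299 [ 559.5 -105.1] -1.689 85.9
plate ((540.40673828125, 69.8824462890625), (120.19593811035156, 310.5634765625), 14.34848403930664)
```

```bash
python3 -m creep '{"slide":[[0.2,-0.1,-2.5],[0,0,-2.5],[0,0,-2.3],[0,0,0],[0,0,0],[0,0,0],[0,0,0]],"turn":[0,0,0,0,0,0,0],"claw":[0.5,0.5,0.5,0.1,0.1,0.1,0.1]}' 15
python3 -m creep '{"slide":[[0,0,0]],"turn":[0],"claw":[0.05]}'
```

```text
clock: 7.35
eef_pos: [510.9, -54.2, 302.4]
eef_rot: [3.141, -0.001, 0.288]
wrist_force: [0.2, 0.2, 3.5]
finger_gap: 13.7
finger_force: 15.0
clock: 7.48
eef_pos: [511.0, -54.2, 302.3]
eef_rot: [3.141, -0.001, 0.288]
wrist_force: [-2.5, 0.4, 6.2]
finger_gap: 13.7
finger_force: 15.0
```

```bash
python3 -m creep '{"slide":[[0.22,-0.59,0],[0.27,-0.57,0],[0.34,-0.53,0],[0.39,-0.49,0],[0.44,-0.46,0],[0.48,-0.4,0],[0,0,0]],"turn":[0.105,0.105,0.105,0.105,0.105,0.105,0],"claw":[0.05,0.05,0.05,0.05,0.05,0.05,0.05]}'
python3 -m creep '{"slide":[[0.53,-0.35,0],[0.55,-0.3,0],[0.59,-0.23,0],[0.6,-0.17,0],[0.6,-0.11,0],[0,0,0],[0,0,0]],"turn":[0.105,0.105,0.105,0.105,0.1,0,0],"claw":[0.05,0.05,0.05,0.05,0.05,0.05,0.05]}'
```

```text
clock: 8.35
eef_pos: [532.7, -84.6, 302.3]
eef_rot: [3.14, -0.001, 0.919]
wrist_force: [1.5, 2.7, 4.4]
finger_gap: 13.4
finger_force: 15.0
clock: 9.22
eef_pos: [561.2, -95.5, 302.3]
eef_rot: [3.14, -0.001, 1.438]
wrist_force: [1.0, 7.1, 6.0]
finger_gap: 13.3
finger_force: 15.0
```

```bash
python3 -m creep '{"slide":[[0,0,0],[0,0,0],[0,0,2.5],[0,0,2.5],[0,0,2.3],[-1,2,0.5],[-1,2,0.5],[-1,2,0]],"turn":[0,0,0,0,-0.17,-0.17,-0.17,-0.17],"claw":[0.4,0.4,0.4,0.4,0.4,0.4,0.4,0.4]}'
python3 -m creep '{"slide":[[-1,2,0],[-1,2,0],[0,0,0],[0,0,0]],"turn":[-0.17,-0.17,-0.17,0],"claw":[0.4,0.4,0.4,0.4]}'
python3 - <<'E'
from h import *
im,d,cal=snap("wrist"); cv2.imwrite("pics/w5.png",im[...,::-1]); np.savez("w5",im=im,d=d,pose=cal["pose"])
r,c=np.nonzero(d>0); P=world(np.c_[c,r],d[r,c],cal)
for n,lo,hi,x,y in [("pin",136,143,561,-96),("grip",126,133,532,102),("fin",76,83,560,189)]:
    Q=P[(P[:,2]>lo)&(P[:,2]<hi)&(np.hypot(P[:,0]-x,P[:,1]-y)<22)]; print(n,len(Q),Q.mean(0).round(1) if len(Q) else "")
E
```

```text
clock: 10.22
eef_pos: [530.6, -35.8, 384.8]
eef_rot: [3.141, -0.0, 0.752]
wrist_force: [1.2, 0.4, -0.0]
finger_gap: 37.2
finger_force: 0.0
clock: 10.72
eef_pos: [510.9, 3.8, 384.6]
eef_rot: [3.142, 0.0, 0.249]
wrist_force: [0.1, -0.4, -1.3]
finger_gap: 37.6
finger_force: 0.0
pin 337 [561.7 -94.9 139.1]
grip 421 [532.7 101.1 129. ]
fin 195 [561.1 189.7  78.7]
```

View pics/w5.png

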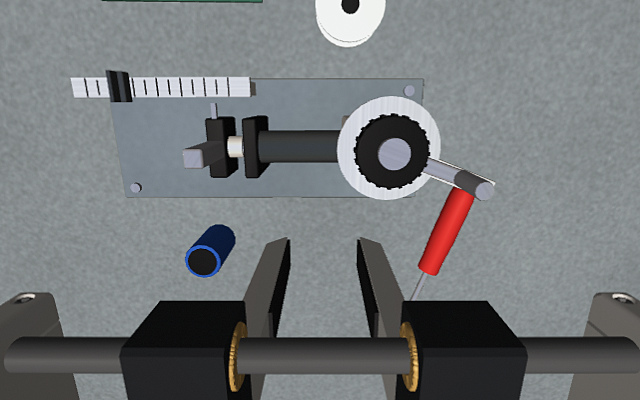

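The lever (460,175) lies over the tongue and the grip has not moved. I'll check the lever's line numerically and work out the jaw figures in the same script.

```bash
python3 - <<'E'
from h import *
f=np.load("w5.npz"); im,d=f["im"],f["d"]; cal=manip.calibration("wrist"); cal["pose"]=f["pose"]
v,u=np.mgrid[:400,:640]; P=world(np.c_[u.ravel(),v.ravel()],d.ravel(),cal).reshape(400,640,3); Z=P[...,2]
ax=np.array([568.5,-36.3]); r=np.hypot(P[...,0]-ax[0],P[...,1]-ax[1]); ang=np.degrees(np.arctan2(P[...,1]-ax[1],P[...,0]-ax[0]))%360
m=(r>44)&(r<52)&(Z>96.5)&(Z<103)&(abs(ang-263)<25); print("lever ang",m.sum(),ang[m].min(),ang[m].mean(),ang[m].max(),Z[m].mean())
y=np.array([-np.sin(.2513),np.cos(.2513)]); x=np.array([y[1],-y[0]]); o=np.array([532.7,101.1])
H=np.stack([(P[...,:2]-o)@x,(P[...,:2]-o)@y],-1)
m=(H[...,0]>22)&(H[...,0]<38)&(abs(H[...,1])<15)&(Z>38)&(Z<80); 
for a in range(22,38,3):
    k=m&(H[...,0]>a)&(H[...,0]<a+3); 
    if k.sum()>3: print("ptr",a,k.sum(),np.percentile(H[k][:,1],[5,50,95]).round(1),np.median(Z[k]).round())
m=(abs(H[...,0]-50)<16)&(H[...,1]>50)&(H[...,1]<120)&(Z>63)
for lo in (63,66,70,74,77,79): k=m&(Z>lo); print("fin",lo,k.sum(),np.percentile(H[k][:,1],[3,50,97]).round(1),np.median(H[k][:,0]).round(1))
E
```

```text
lever ang 155 255.18262540306415 263.1044088332224 270.4101312848667 99.24830690055153
ptr 22 116 [-7.4 -2.8  6.6] 73.0
ptr 25 24 [-1.4 -0.3  2.1] 73.0
ptr 28 27 [-1.7 -0.   2.5] 73.0
ptr 31 25 [-1.3  0.2  2.4] 73.0
ptr 34 18 [-1.4  0.   2. ] 73.0
fin 63 632 [72.9 77.4 80.5] 49.8
fin 66 576 [73.  77.6 80.5] 49.8
fin 70 362 [74.3 78.  80.7] 49.8
fin 74 242 [77.1 78.2 80.8] 49.7
fin 77 171 [77.3 78.7 80.9] 50.3
fin 79 92 [77.4 79.  80.7] 51.0
```

Lever at 263.1°, mark at 263.2°, so the lock is done. Fin minus pointer is about 78.8 mm. Now I'll grip the jaw.

```bash
python3 -m creep '{"slide":[[0.7,3.2,0],[0.7,3.2,0],[0.75,3.35,0],[0,0,-3],[0,0,-3.5],[0,0,-3.2],[0,0,0]],"turn":[0,0,0,0,0,0,0],"claw":[0.4,0.4,0.4,0.4,0.4,0.4,0.4]}' 50
python3 -m creep '{"slide":[[0,0,0],[0,0,0],[0,0,0],[0,0,0]],"turn":[0,0,0,0],"claw":[0.05,0.05,0.05,0.05]}'
```

```text
clock: 11.65
eef_pos: [532.3, 101.0, 285.8]
eef_rot: [-3.141, 0.004, 0.25]
wrist_force: [-0.5, -0.1, -0.2]
finger_gap: 37.7
finger_force: 0.0
clock: 12.15
eef_pos: [532.5, 101.9, 288.8]
eef_rot: [-3.141, -0.002, 0.248]
wrist_force: [-1.2, 5.9, 4.9]
finger_gap: 13.8
finger_force: 50.0
```

```bash
python3 -m creep '{"slide":[[-0.25,0.97,0],[-0.25,0.97,0],[-0.25,0.97,0],[-0.25,0.97,0],[-0.25,0.97,0],[-0.25,0.97,0],[-0.25,0.97,0],[-0.2,0.8,0]],"turn":[0,0,0,0,0,0,0,0],"claw":[0.05,0.05,0.05,0.05,0.05,0.05,0.05,0.05]}'
python3 -m creep '{"slide":[[0,0,0],[0,0,0]],"turn":[0,0],"claw":[0.05,0.05]}'
cat > chk.py <<'E'
from h import *
import sys
s=manip.read_state(); print(s["eef_pos"].round(1),s["wrist_force"].round(1),s["finger_gap"].round(1))
y=np.array([-np.sin(.2513),np.cos(.2513)]); x=np.array([y[1],-y[0]]); o=np.array([532.7,101.1])
print("tcp travel",(s["eef_pos"][:2]-[532.5,101.9])@y)
for n in ["wrist","side","scene"]:
    im,d,cal=snap(n)
    if n=="wrist": cv2.imwrite(f"pics/{sys.argv[1]}.png",im[...,::-1])
    v,u=np.mgrid[:400,:640]; P=world(np.c_[u.ravel(),v.ravel()],d.ravel(),cal).reshape(400,640,3); Z=P[...,2]
    H=np.stack([(P[...,:2]-o)@x,(P[...,:2]-o)@y],-1)
    for a,b in ((24,28),(28,32),(32,37)):
        k=(H[...,0]>a)&(H[...,0]<b)&(abs(H[...,1]-79)<15)&(Z>66)&(Z<78)&(d>0)
        if k.sum()>2: print(n,"ptr",a,k.sum(),np.percentile(H[k][:,1],[5,50,95]).round(1))
    k=(abs(H[...,0]-50)<10)&(abs(H[...,1]-79)<15)&(Z>74)&(Z<84)&(d>0)
    if k.sum()>2: print(n,"fin",k.sum(),np.percentile(H[k][:,1],[5,50,95]).round(1))
    if n=="wrist":
        k=(Z>136)&(Z<143)&(np.hypot(P[...,0]-561,P[...,1]+96)<20); print("pin",P[k].mean(0) if k.any() else None)
E
python3 chk.py w6
```

```text
clock: 13.15
eef_pos: [513.3, 176.9, 288.8]
eef_rot: [3.139, -0.002, 0.248]
wrist_force: [2.0, -10.9, 6.6]
finger_gap: 13.9
finger_force: 50.0
clock: 13.4
eef_pos: [513.3, 176.7, 288.8]
eef_rot: [3.14, -0.002, 0.248]
wrist_force: [2.4, -11.8, 6.2]
finger_gap: 13.4
finger_force: 50.0Traceback (most recent call last):
  File "chk.py", line 3, in <module>
    s=manip.read_state(); print(s["eef_pos"].round(1),s["wrist_force"].round(1),s["finger_gap"].round(1))
                                                                                ^^^^^^^^^^^^^^^^^^^^^
AttributeError: 'float' object has no attribute 'round'
```

```bash
sed -i 's/s\["finger_gap"\].round(1)/s["finger_gap"]/' chk.py; python3 chk.py w6
```

```text
[513.3 176.7 288.8] [  2.4 -11.8   6.2] 13.373668340782867
tcp travel 77.22389681903047
wrist ptr 24 121 [71.  77.5 83.5]
wrist ptr 28 46 [75.8 77.5 79.3]
wrist ptr 32 58 [75.7 77.2 79.2]
wrist fin 211 [77.4 79.1 80.3]
pin None
side ptr 28 3 [73.5 73.8 77.4]
side ptr 32 3 [75.1 76.3 77.2]
side fin 14 [75.3 78.5 82.4]
scene ptr 28 4 [75.6 76.8 81.7]
scene fin 15 [75.4 79.2 82.7]
```

View pics/w6.png

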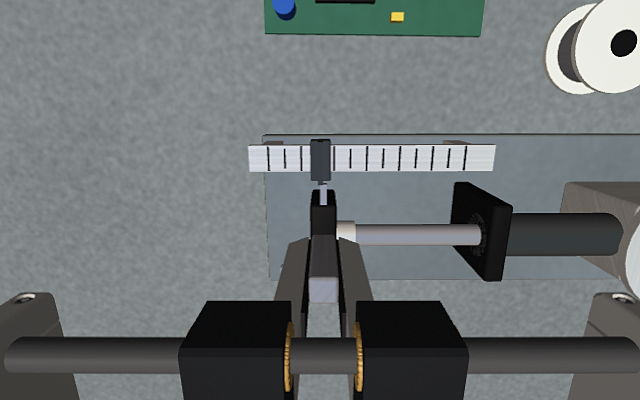

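The pointer (323,192) is almost at the fin (320,160), about 1.6 mm short, so I'll nudge it.

```bash
python3 -m creep '{"slide":[[-0.04,0.16,0],[0,0,0],[0,0,0],[0,0,0]],"turn":[0,0,0,0],"claw":[0.05,0.05,0.05,0.05]}'
python3 chk.py w7
python3 - <<'E'
import cv2; i=cv2.imread("pics/w7.png")[120:240,260:400]; cv2.imwrite("pics/w7c.png",cv2.resize(i,None,fx=4,fy=4,interpolation=2))
E
```

```text
clock: 14.05
eef_pos: [513.0, 178.2, 288.8]
eef_rot: [3.14, -0.002, 0.248]
wrist_force: [0.5, -10.9, 7.2]
finger_gap: 13.9
finger_force: 50.0
[513.  178.2 288.8] [  0.5 -10.9   7.2] 13.88234087247416
tcp travel 78.73716435667907
wrist ptr 24 120 [72.5 79.  85. ]
wrist ptr 28 46 [77.3 79.  80.8]
wrist ptr 32 54 [77.3 79.  80.8]
wrist fin 180 [77.8 79.  80.1]
pin None
side ptr 24 4 [71. 75. 80.]
side ptr 32 3 [74.1 77.2 78.4]
side fin 12 [75.2 77.8 80.2]
scene ptr 28 3 [76.4 77.7 79.8]
scene ptr 32 3 [75.3 79.7 80.5]
scene fin 14 [73.9 77.6 81.7]
```

View pics/w7c.png

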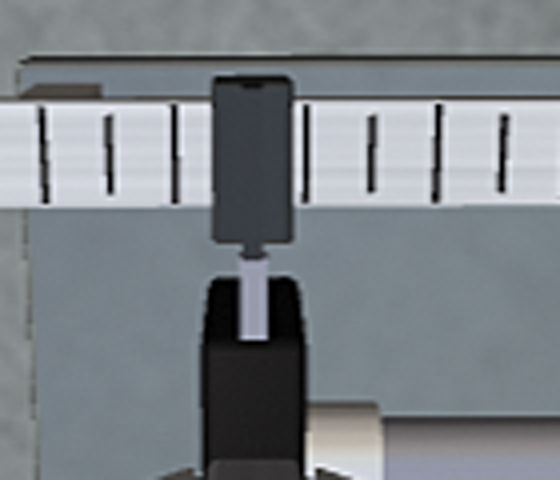

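The pointer (254,295 in the crop) lines up with the fin (254,248); both measure 79.0 mm. The grip is firm, so I'll hand in.

```bash
python3 -c "
from cell import manip
print(manip.sign_off())"
```

```text
the job is handed in; nothing more can be done
None
```

The job is handed in: the lever lies on the locked mark (measured 263.1° against 263.2°), and the jaw is held with its pointer level with the clip's fin (both at 79.0 mm), the gripper still closed on it at 50 N.

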